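# Close up the drive demonstrator on its dowel pins

### The job

Get the drive demonstrator on the bench ready to run: lower the battery pack into its open grey housing so that it lies flat on the floor, then lower the cover plate gently so that both dowel pins come up through its two holes and it lies flush on the rim; do not drop either. After that swing the clamp all the way round so that its nose is over the cover and, last of all, push the black toggle lever of the switch fully over to its other side. Leave the mug, the screwdriver and the headphones alone.

Things in the scene. Friction and masses are not known exactly. Their poses are not given: they have to be found in the camera images.
- demo: The demonstrator, fixed (sizes in mm). Origin on the bench under the housing's centre, z up, y along the housing, x across it (away from the robot). Grey open-topped housing 200 (y) by 120 (x), rim at z 72, inner floor z 18, cavity 156 (y) by 104 (x). Black base board 12 thick, x -140 to 75, y -150 to 155. Pulley at the -y end, to y -145, z 71.
- pin_a (a point): Top of the fixed upright steel dowel pin on the housing's +y end wall, at x 0, y +89, z 92 of demo. 10 mm diameter, 20 tall from the rim (z 72); its top 7 mm taper to 4 mm.
- pin_b (a point): Top of the second, equal dowel pin, on the -y end wall, at x 0, y -89, z 92 of demo.
- cover: Loose aluminium cover plate, 200 long (its y) by 120 (x) by 8 mm, 0.3 to 0.65 kg, flat on the bench. Origin at the centre of its underside, z up. Through holes of 12 mm diameter at x 0, y +89 and -89. Fits either way round (half a turn).
- cover_handle (a point): Centre of the bar of the dark steel U handle on the cover, 41 mm above the cover's underside; axes as the cover's. The bar runs along y: 80 long, 12 thick (x), from z 32 to 50, legs at its ends; grip it across its 12 mm.
- pack: Loose black battery pack, 120 long (its y) by 60 (x), 24 mm high, 0.2 to 0.4 kg. Origin at the centre of its underside, z up. Fits either way round, its length along the housing.
- pack_grip (a point): Centre of the grip web across the top of the pack, 34 mm above its underside; axes as the pack's. Web 56 long (x), 16 thick (y), from z 24 to 46; grip it across its 16 mm.
- clamp (a joint): Angle (rad) of the steel swing clamp about its post (upright, at x -45, y +130 of demo). 0: closed, at a stop, nose to -y over the cover, tail to +y. Grows anticlockwise from above, to 2.0; starts open at 1.4 to 1.9, tail towards the robot. Bar at z 82 to 91, 2 mm above the seated cover; nose reach 50. Turns with 1 N at the knob, stays where left.
- clamp_knob (a point): Middle of the round black upright knob on the clamp's tail, 60 mm from the post's axis: 22 mm diameter, 34 tall, z 91 to 125 of demo (this point z 108). Turns with the clamp.
- switch (a joint): Angle (rad) of the toggle lever: 0 is off, leaning 0.5 rad to -y of demo; 1.0 (a stop) is on, leaning 0.5 rad to +y. It starts at 0 to 0.1 and stays where it is left.
- switch_tip (a point): Centre of the black ball (26 mm diameter) on top of the toggle lever, 60 mm from its hinge, which lies at x -100, y -30, z 34 of demo; it swings in the y-z plane of demo, with about 1 N at the ball. Grey switch block 50 (x) by 70 (y), up to z 37. Moves with the lever.
- mug: White mug, 80 mm across, 90 high, standing; origin at the centre of its underside. A bystander, not to be disturbed.
- screwdriver: Screwdriver, 190 mm long, lying along its x; origin on the bench under it. A bystander, not to be disturbed.
- headphones: Black headphones lying flat, about 240 by 190 mm, 35 mm high; origin on the bench under one ear cup, the other 170 mm along its x; the band bows towards its y. A bystander, not to be disturbed.
Mind the look-alikes: they are no part of the job. What is meant by the cover is not yellow, and is the larger of those in its own colour. Of the things like the pack, leave any that is green; of the rest the smaller one is meant.

How it is judged (in metres and radians):
On the way, in this order (a step that is already met when the one before it is completed fails the run):
1. the battery pack lies flat on the housing's floor, let go (x of pack in the frame of demo between -0.03 and 0.03 m and y of pack in the frame of demo between -0.03 and 0.03 m and z of pack in the frame of demo below 0.026 m and angle between pack's own z axis and vertical below 0.1 rad and contact force between the fingers and pack below 0.1 N), for 0.2 s.
2. the cover lies flush on the rim with both pins through its holes, let go (horizontal distance between cover and demo below 0.004 m and angle between the y axis of cover and the y axis of demo, either way round below 0.035 rad and z of cover in the frame of demo between 0.069 and 0.0745 m and angle between cover's own z axis and vertical below 0.03 rad and contact force between the fingers and cover below 0.1 N), for 0.2 s.
3. the clamp is swung over the cover (value of joint clamp below 0.15 rad and horizontal distance between cover and demo below 0.004 m and angle between the y axis of cover and the y axis of demo, either way round below 0.035 rad and z of cover in the frame of demo between 0.069 and 0.0745 m and angle between cover's own z axis and vertical below 0.03 rad), for 0.2 s.
4. the switch is thrown (all of step 3 and value of joint switch above 0.85 rad), for 0.2 s.
At the end, for the whole second after the job is handed in: Pack flat on the housing floor (30 mm of its centre, 8 mm up, 0.1 rad); cover on the rim over both pins (centre 4 mm, turn 0.035 rad, gap 2.5 mm, tilt 0.03 rad); clamp within 0.15 rad of closed; switch beyond 0.85 rad; cover and pack at rest (all of step 4 and x of pack in the frame of demo between -0.03 and 0.03 m and y of pack in the frame of demo between -0.03 and 0.03 m and z of pack in the frame of demo below 0.026 m and angle between pack's own z axis and vertical below 0.1 rad and linear speed of each of cover, pack below 0.02 m/s); the robot touches nothing.
It fails at once if the mug, screwdriver or headphones are pushed out of place (over 30 mm), or the mug is knocked over (distance of any of mug, screwdriver, headphones from where it was at the start of the episode above 0.03 m or angle between mug's own z axis and vertical above 0.5 rad).
It fails at once if the cover is dropped onto the pins or the housing (moving faster than 0.4 m/s just above it) (horizontal distance between cover and demo below 0.03 m and z of cover in the frame of demo below 0.1 m and linear speed of cover above 0.4 m/s).
It fails at once if the battery pack is dropped into the housing (moving faster than 0.6 m/s inside it) (horizontal distance between pack and demo below 0.05 m and z of pack in the frame of demo below 0.072 m and linear speed of pack above 0.6 m/s).
It also fails if it takes over 72 s, if anything falls off the work surface, if the arm or the gripper's body presses on something with over 40 N, if the wrist force passes 120 N, or if a joint passes its speed limit or range.

### The arm

A 6-joint arm with a two-finger parallel gripper is mounted at the origin on the work surface. World frame = base frame: x ahead of the robot, y to its left, z up, the work surface at z = 0. Lengths are in m, angles in degrees, forces in N, time in s.
With the tool pointing down it reaches from about 0.3 to 0.75 m from the base axis. Payload 8.5 kg.
Tool frame: the origin (TCP) lies between the finger pads; the fingertips stand 17 mm ahead of it and the grasp point (between the pads) lies 2 mm behind it; z points along the fingers, y is the direction in which the jaws open and shut (so a half turn about z gives the same grasp; the last joint's range is limited). The gripper opens to 85 mm and grips with 20 to 120 N. Pads are 22 mm wide; open, the fingers measure 114 mm over their backs; the gripper's body (76 mm by 85 mm) begins 54 mm behind the grasp point. The pads swing forward as they close: fully open they stand 13 mm farther back than shut.
Start: joints at [-87.966, 21.807, 74.336, -0, 83.858, -12.336], TCP at [0.136, -0.533, 0.248] pointing down, gripper open.
Joint ranges: [-178.18, 178.18], [-50.72, 133.34], [12.68, 142.11], [-81.47, 261.47], [9.98, 163.14], [-165.26, 165.26]. Speed limits (degrees/s): [136.94, 136.94, 180, 180, 180, 180].

### API

Orientations are given as a 3x3 rotation matrix whose columns are the frame's x, y, z axes.
In Python, from rig import readout, eyes, env gives the robot as it stands.
- The arm moves only by the tool arm_command, never from a script. Its argument "rows" is text: rows parted by semicolons, each of 7 numbers parted by spaces: the closure, from 0 (fully open) to 1 (shut), then the shift along the tool's x, y, z in mm, then the turn, a rotation vector about the tool's x, y, z in degrees. In form: grip dx dy dz rx ry rz; .... A call has 1 to 5 rows; each row shifts and turns the commanded pose from where the row before left it, along the tool's axes as they then stand; what a row does not reach is not made up. A row lasts 1/12 s, in which the tool goes at most 41.7 mm and 7.16 degrees, less where a joint would pass 70% of its speed; a pose out of reach is approached as far as the arm can. A call with a gripper value outside its range is refused whole. The fingers move at their own pace and stop on an object; "squeeze" is the grip in N (left out, the last holds). Time passes only in rows, so rows that do not move let the fingers close. It gives the time, the measured TCP pose, the force and the opening at its end, in the units of the state.
- readout.observe(): the state, without advancing time (a new reading comes with each control period).
- eyes.get_image(name): name is "side" or "top" or "wrist"; returns the picture (480x640x3 uint8, red, green, blue); there is no depth.
- eyes.camera_model(name): a dict with "mtx" (3x3 intrinsics, pixels), "view" (4x4, takes a point from world to camera coordinates). Camera axes: x right, y up, looking along -z (the intrinsics and any distortion apply to the point x, -y, -z); pixel columns grow to the right and rows downward; lengths in m; the calibration is good to about 2 mm. A picture is of the moment at which its call begins: read the wrist's pose just before it. camera_model takes no time and is no camera call; for the wrist camera it gives the pose at the moment of the call.
- env.close_job(): hands the job in, once; it reports no verdict.
The state is a dict: "time_s": time; "q": joint angles; "qvel": joint speeds; "joint_efforts": joint torques, N m; "position": TCP position; "tool_rot": TCP orientation; "ft_force": force on the tool from outside, world axes, zero at the start; "wrist_torque": the same for the moment, N m; "grip_width": finger opening in m.
Only numpy, scipy, OpenCV 4.12 (cv2) and the standard library are available. Lean on these libraries where they do the work, as an engineer would, in place of code of your own. Each camera call takes 0.05 s, during which the arm holds its last target. There are 200 camera calls.

## Working session

There is one attempt and no reset: what is moved stays moved. The work goes in short steps, Python scripts to look and compute and a tool call to move; the robot and the scene stay as the last step left them, time stands still between calls to the robot, and variables do not carry over. Pictures are saved under pics/ and viewed, about 8 in all and at most 12, crops included, and the job is handed in when it is done.

Besides the shell and the picture viewer there is one more tool, called after "Emit:" as name(argument=value, ...) on one line, values as JSON. arm_command: Moves the arm, as the interface text tells. Its arguments: {"type":"object","properties":{"rows":{"type":"string"},"squeeze":{"type":"number"}},"required":["rows"]}

```bash
ls; mkdir -p pics; python3 - <<'E'
from rig import readout, eyes, env
import cv2,numpy as np
for n in ["top","side"]:
    im=eyes.get_image(n); cv2.imwrite(f"pics/{n}0.png",im[:,:,::-1]); m=eyes.camera_model(n); print(n,m)
s=readout.observe(); print(s)
E
```

```text
pics
top {'mtx': array([[489.95149439,   0.        , 319.97789947],
       [  0.        , 489.95149439, 239.20454657],
       [  0.        ,   0.        ,   1.        ]]), 'view': array([[ 0.00998341, -0.99994064,  0.00436336,  0.08162547],
       [ 0.98690636,  0.01055559,  0.16094848, -0.51296208],
       [-0.16098499,  0.00269942,  0.98695316, -1.17650018],
       [ 0.        ,  0.        ,  0.        ,  1.        ]])}
side {'mtx': array([[624.42121243,   0.        , 320.18648911],
       [  0.        , 624.42121243, 236.55712781],
       [  0.        ,   0.        ,   1.        ]]), 'view': array([[-0.91248977, -0.40850408, -0.02206446,  0.51767093],
       [ 0.25999437, -0.62071049,  0.73967656, -0.14623607],
       [-0.31585654,  0.66921066,  0.67260073, -1.4909844 ],
       [ 0.        ,  0.        ,  0.        ,  1.        ]])}
{'time_s': 0.1, 'q': array([-8.79657985e+01,  2.18374000e+01,  7.43778534e+01, -1.84920679e-03,
        8.38556882e+01, -1.23347149e+01]), 'qvel': array([-0.06274277, -0.06444394, -0.12120225, -0.00428663,  0.09672933,
       -0.06242348]), 'joint_efforts': array([ 3.87894965e-03, -4.49222732e+01, -2.31656027e+01, -1.81205737e-04,
        3.67174987e-03,  4.17667223e-06]), 'position': array([ 0.13648233, -0.53256726,  0.24778602]), 'tool_rot': array([[ 9.68717082e-01,  2.48167703e-01, -7.60191037e-05],
       [ 2.48167606e-01, -9.68716321e-01,  1.23624590e-03],
       [ 2.33155359e-04, -1.21643800e-03, -9.99999233e-01]]), 'ft_force': array([-0.07078697,  0.08155463,  0.25325176]), 'wrist_torque': array([-0.0136336 ,  0.00844016, -0.02115152]), 'grip_width': 0.08551648362823192}
```

View pics/top0.png

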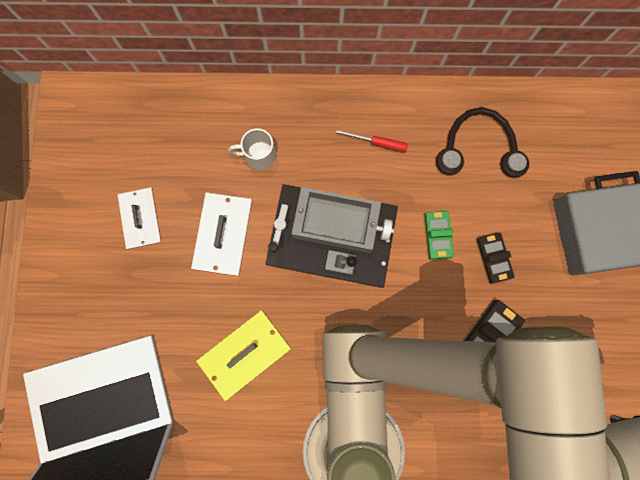

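View pics/side0.png

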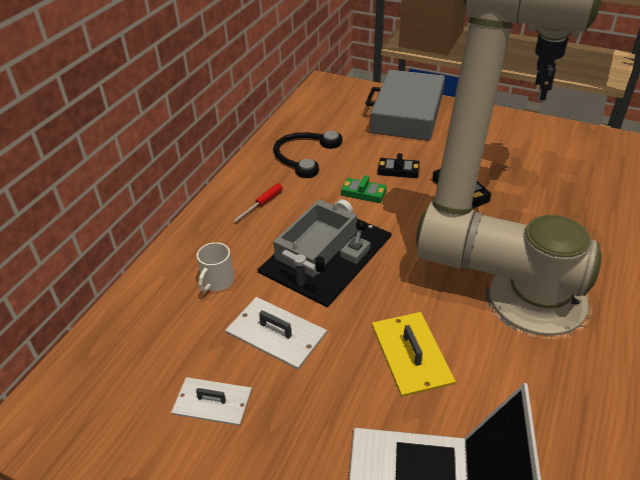

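The pictures show the following (top view):
- Demo: housing at about (337,218), clamp on its left at (280,225), switch at (345,260).
- Cover: the large white plate at (221,234).
- Pack: the small black one at (495,258). The larger black one at (495,320) and the green one at (439,235) are decoys.

```bash
cat > h.py <<'E'
import cv2,numpy as np
from rig import readout, eyes, env
def ray(m,px):
    K,V=m["mtx"],m["view"]; R,t=V[:3,:3],V[:3,3]
    p=np.atleast_2d(px).astype(float)
    d=np.c_[(p[:,0]-K[0,2])/K[0,0],-(p[:,1]-K[1,2])/K[1,1],-np.ones(len(p))]@R
    return -R.T@t,d
def plane(m,px,z):
    c,d=ray(m,px); return (c+d*((z-c[2])/d[:,2])[:,None])[:,:2]
def proj(m,P):
    K,V=m["mtx"],m["view"]; c=np.atleast_2d(P)@V[:3,:3].T+V[:3,3]
    return np.c_[K[0,2]+K[0,0]*c[:,0]/-c[:,2],K[1,2]+K[1,1]*c[:,1]/c[:,2]]
def blob(mask,near,ksz=0):
    if ksz: mask=cv2.morphologyEx(mask,cv2.MORPH_CLOSE,np.ones((ksz,ksz),np.uint8))
    cs,_=cv2.findContours(mask,cv2.RETR_EXTERNAL,cv2.CHAIN_APPROX_NONE)
    cs=[c for c in cs if cv2.contourArea(c)>20]
    return max(cs,key=lambda c:cv2.pointPolygonTest(c,tuple(map(float,near)),True))
def rect(m,c,z):
    P=plane(m,c.reshape(-1,2),z); (cx,cy),(w,h),a=cv2.minAreaRect((P*1000).astype(np.float32))
    if w<h: w,h,a=h,w,a+90
    return (cx,cy),(w,h),(a+90)%180-90   # long-axis angle from world x, deg
E
python3 - <<'E'
from h import *
im=cv2.imread("pics/top0.png"); m=eyes.camera_model("top")
hsv=cv2.cvtColor(im,cv2.COLOR_BGR2HSV)
white=((hsv[...,1]<50)&(hsv[...,2]>140)).astype(np.uint8)
dark=((hsv[...,2]<70)).astype(np.uint8)
print("cover",rect(m,blob(white,(205,230),3),.008))
cp=blob(dark,(486,240),5); print("pack",rect(m,cp,.015))
cb=blob(dark,(310,262),3); print("board",rect(m,cb,.012))
for n,p in dict(base=(355,450),laptop=(0,0)).items(): pass
print("base px",proj(m,[[0,0,0]]))
# board corners
P=cv2.convexHull(cb); print(cv2.approxPolyDP(P,4,True).reshape(-1,2))
big=cv2.resize(im[170:300,255:525],None,fx=2.9,fy=2.9,interpolation=cv2.INTER_CUBIC); cv2.imwrite("pics/c1.png",big)
E
```

```text
cover ((530.3330688476562, 338.7333984375), (200.39913940429688, 121.7134017944336), -7.839973449707031)
pack ((475.65240478515625, -358.589111328125), (118.85151672363281, 70.73944091796875), 14.509613037109375)
board ((528.0429077148438, 57.021278381347656), (303.30242919921875, 212.7018585205078), 79.092529296875)
base px [[353.97068655 452.82673052]]
[[283 185]
 [298 187]
 [392 234]
 [383 286]
 [266 264]]
```

View pics/c1.png

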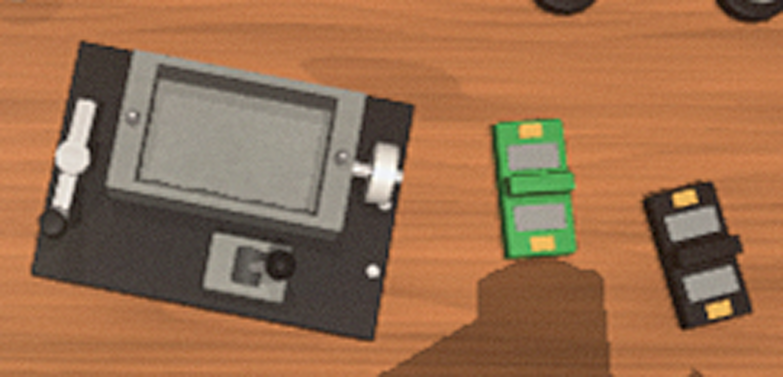

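```bash
cat >> h.py <<'E'
def go(x,y,z,yaw):
    """total shift (tool axes, mm, before any turn) and rz turn (deg) to put TCP at mm xyz, tool-x yaw"""
    s=readout.observe(); R=s["tool_rot"]; p=s["position"]*1000
    d=R.T@(np.array([x,y,z])-p); cy=np.degrees(np.arctan2(R[1,0],R[0,0])); w=(yaw-cy+180)%360-180
    print("t",round(s["time_s"],2),"pos",p.round(1),"yaw",round(cy,2),"shift",d.round(1),"dist",round(np.linalg.norm(d)),"rz",round(-w,2),
      "F",s["ft_force"].round(1),"w",round(s["grip_width"]*1000,1),"q",s["q"].round(0), "tilt",R[:2,2].round(4))
E
python3 - <<'E'
from h import *
m=eyes.camera_model("top")
c=lambda u,v:(255+(u+.5)/2.9-.5,170+(v+.5)/2.9-.5)
a,b=plane(m,[c(132,116),c(342,156)],.090)*1000
print(a,b,(a+b)/2,np.linalg.norm(a-b),np.degrees(np.arctan2(*(a-b)[::-1])))
web=plane(m,[c(708,248)],.046)*1000; print("web",web)
print("post,knob,ball",plane(m,[c(73,155)],.091)*1000,plane(m,[c(52,221)],.125)*1000,plane(m,[c(281,264)],.09)*1000)
go(470,-360,230,104.5)
E
```

```text
[575.70989869 135.43137154] [543.76150327 -38.79595164] [559.73570098  48.31770995] 177.13232373789586 79.60900430292101
web [[ 476.10053623 -354.61859151]]
post,knob,ball [[541.99605081 183.56403244]] [[481.68245643 196.26748003]] [[453.35312426  11.71010556]]
t 0.1 pos [ 136.5 -532.6  247.8] yaw 14.37 shift [365.9 -84.4  18. ] dist 376 rz -90.13 F [-0.1  0.1  0.3] w 85.5 q [-88.  22.  74.  -0.  84. -12.] tilt [-0.0001  0.0012]
```

Emit:
arm_command(rows="0 37.3 -8.8 2 0 0 0;0 37.3 -8.8 2 0 0 0;0 37.3 -8.8 2 0 0 0;0 37.3 -8.8 2 0 0 0;0 37.3 -8.8 2 0 0 0")

```text
time_s: 0.52
position: [0.3076, -0.4427, 0.238]
tool_rot: [[0.969, 0.248, -0.0], [0.248, -0.969, 0.001], [-0.0, -0.001, -1.0]]
ft_force: [-0.2, -1.2, -1.1]
grip_width: 0.0852
```

Emit:
arm_command(rows="0 37.3 -8.8 2 0 0 0;0 37.3 -8.8 2 0 0 0;0 37.3 -8.8 2 0 0 0;0 37.3 -8.8 2 0 0 0;0 37.3 -8.8 2 0 0 0")

```text
time_s: 0.93
position: [0.4774, -0.3536, 0.2279]
tool_rot: [[0.969, 0.248, -0.001], [0.248, -0.969, 0.001], [-0.0, -0.001, -1.0]]
ft_force: [0.5, -0.7, 0.1]
grip_width: 0.0855
```

Emit:
arm_command(rows="0 0 0 0 0 0 -7;0 0 0 0 0 0 -7;0 0 0 0 0 0 -7;0 0 0 0 0 0 -7;0 0 0 0 0 0 -7")

```text
time_s: 1.35
position: [0.476, -0.3547, 0.2279]
tool_rot: [[0.646, 0.763, -0.001], [0.763, -0.646, 0.001], [0.0, -0.001, -1.0]]
ft_force: [-0.0, -0.2, 0.6]
grip_width: 0.0851
```

Emit:
arm_command(rows="0 0 0 0 0 0 -7;0 0 0 0 0 0 -7;0 0 0 0 0 0 -7;0 0 0 0 0 0 -7;0 0 0 0 0 0 -7")

```text
time_s: 1.77
position: [0.4759, -0.3548, 0.2279]
tool_rot: [[0.092, 0.996, -0.001], [0.996, -0.092, 0.001], [0.001, -0.001, -1.0]]
ft_force: [0.3, -0.3, 0.4]
grip_width: 0.0852
```

Emit:
arm_command(rows="0 0 0 0 0 0 -7;0 0 0 0 0 0 -7;0 0 0 0 0 0 -6;0 0 0 0 0 0 0;0 0 0 0 0 0 0")

```text
time_s: 2.18
position: [0.4759, -0.3549, 0.228]
tool_rot: [[-0.245, 0.97, -0.0], [0.97, 0.245, 0.0], [0.001, -0.0, -1.0]]
ft_force: [-0.1, -0.1, 1.0]
grip_width: 0.0853
```

```bash
python3 - <<'E'
from h import *
go(476,-355,200,104.5)
m=eyes.camera_model("wrist"); im=eyes.get_image("wrist"); cv2.imwrite("pics/w1.png",im[:,:,::-1])
np.save("w1.npy",m); 
R,t=m["view"][:3,:3],m["view"][:3,3]; print(m["mtx"],-R.T@t, -R[2]); print(proj(m,[[.476,-.355,.046]]))
E
```

```text
t 2.18 pos [ 475.9 -354.9  228. ] yaw 104.18 shift [-0.2  0.1 28. ] dist 28 rz -0.32 F [-0.1 -0.1  1. ] w 85.3 q [-48.  27.  69.   0.  84. -62.] tilt [-0.0004  0.0005]
[[416.51624801   0.         322.15337604]
 [  0.         416.51624801 241.5360584 ]
 [  0.           0.           1.        ]] [ 0.45474102 -0.27401232  0.35402967] [ 0.07792061 -0.31196202 -0.94689391]
[[323.55964805 215.69913344]]
```

View pics/w1.png

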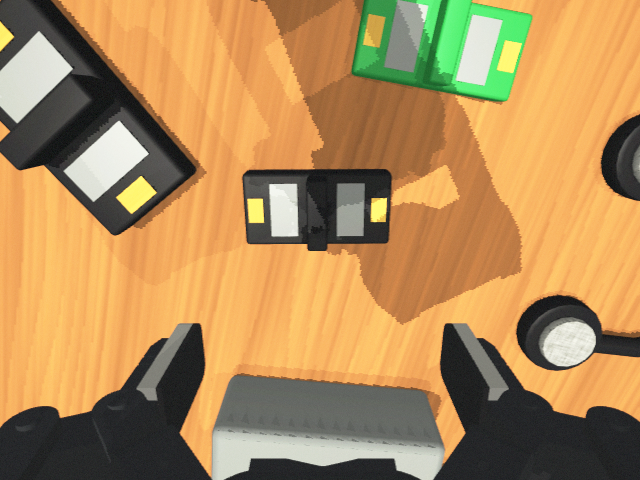

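The small black pack sits at about (317,208), well aligned with the jaws. Its yellow labels are at (256,210) and (379,210), and the web is at x 307–327.

```bash
python3 - <<'E'
from h import *
m=np.load("w1.npy",allow_pickle=True).item(); im=cv2.imread("pics/w1.png"); h=cv2.cvtColor(im,cv2.COLOR_BGR2HSV)
y=((h[...,0]>20)&(h[...,0]<35)&(h[...,1]>150)).astype(np.uint8)
n,_,st,ce=cv2.connectedComponentsWithStats(y[160:250,230:400]); ce=ce+[230,160]
sel=[ce[i] for i in range(1,n) if st[i,4]>100]; print(sel)
P=plane(m,sel,.024)*1000; d=P[1]-P[0]; c=P.mean(0); print(P,c,np.degrees(np.arctan2(d[1],d[0]))%180)
go(*c,45,0)
E
```

```text
[]Traceback (most recent call last):
  File "<stdin>", line 6, in <module>
  File "h.py", line 9, in plane
    c,d=ray(m,px); return (c+d*((z-c[2])/d[:,2])[:,None])[:,:2]
        ~~~^^^^^^
  File "h.py", line 6, in ray
    d=np.c_[(p[:,0]-K[0,2])/K[0,0],-(p[:,1]-K[1,2])/K[1,1],-np.ones(len(p))]@R
             ~^^^^^
IndexError: index 0 is out of bounds for axis 1 with size 0
```

```bash
python3 - <<'E'
from h import *
m=np.load("w1.npy",allow_pickle=True).item(); im=cv2.imread("pics/w1.png"); h=cv2.cvtColor(im,cv2.COLOR_BGR2HSV)
print(h[210,256],h[210,379],h[150,300],h[200,420])
y=np.zeros((480,640),np.uint8)
for u in (256,379): 
    f=im.copy(); mk=np.zeros((482,642),np.uint8); cv2.floodFill(f,mk,(u,210),(0,0,0),(25,)*3,(25,)*3,4|(255<<8)|cv2.FLOODFILL_MASK_ONLY|cv2.FLOODFILL_FIXED_RANGE); y|=mk[1:-1,1:-1]
n,_,st,ce=cv2.connectedComponentsWithStats(y); print(st)
sel=[ce[i] for i in range(1,n) if st[i,4]>100]; print(sel)
P=plane(m,sel,.024)*1000; d=P[1]-P[0]; c=P.mean(0); print(P,c,np.degrees(np.arctan2(d[1],d[0]))%180)
go(*c,45,0)
E
```

```text
[ 29 140 255] [ 29 134 255] [ 14 159 234] [ 18 149 252]
[[     0      0    640    480 306597]
 [   248    199     16     24    341]
 [   371    198     16     24    262]]
[array([255.51319648, 210.23460411]), array([378.33587786, 208.91984733])]
[[ 422.55351138 -369.98686325]
 [ 519.37469482 -344.25621335]] [ 470.9641031 -357.1215383] 14.882604110794045
t 2.23 pos [ 475.9 -354.9  228.1] yaw 104.18 shift [ -1.   -5.3 183.1] dist 183 rz 104.18 F [ 0.8 -0.5  0.1] w 85.5 q [-48.  27.  69.   0.  84. -62.] tilt [-0.0003  0.0004]
```

Emit:
arm_command(rows="0 -1 -5 30 0 0 -0.7;0 0 0 35 0 0 0;0 0 0 35 0 0 0;0 0 0 35 0 0 0;0 0 0 25 0 0 0")

```text
time_s: 2.65
position: [0.4706, -0.3563, 0.0655]
tool_rot: [[-0.257, 0.966, -0.002], [0.966, 0.257, 0.002], [0.003, -0.001, -1.0]]
ft_force: [-0.7, -0.0, -0.1]
grip_width: 0.0854
```

Emit:
arm_command(rows="0 0 0 15 0 0 0;0 0 0 8 0 0 0;0 0 0 0 0 0 0;1 0 0 0 0 0 0;1 0 0 0 0 0 0", squeeze=50)

```text
time_s: 3.07
position: [0.4719, -0.3577, 0.0466]
tool_rot: [[-0.259, 0.966, 0.002], [0.966, 0.259, -0.002], [-0.002, 0.001, -1.0]]
ft_force: [0.7, -0.3, -0.3]
grip_width: 0.0638
```

Emit:
arm_command(rows="1 0 0 0 0 0 0;1 0 0 0 0 0 0;1 0 0 0 0 0 0;1 0 0 0 0 0 0;1 0 0 0 0 0 0")

```text
time_s: 3.48
position: [0.4717, -0.3573, 0.046]
tool_rot: [[-0.26, 0.966, 0.001], [0.966, 0.26, -0.001], [-0.001, 0.001, -1.0]]
ft_force: [0.2, 0.1, 5.7]
grip_width: 0.0148
```

Emit:
arm_command(rows="1 0 0 -10 0 0 0;1 0 0 -30 0 0 0;1 0 0 -40 0 0 0;1 0 0 -40 0 0 0;1 0 0 -40 0 0 0")

```text
time_s: 3.9
position: [0.4708, -0.3566, 0.2072]
tool_rot: [[-0.26, 0.966, -0.001], [0.966, 0.26, 0.001], [0.001, -0.001, -1.0]]
ft_force: [1.4, -0.7, -3.5]
grip_width: 0.0148
```

Emit:
arm_command(rows="1 20 10 -20 0 0 0;1 31 16 0 0 0 0;1 31 16 0 0 0 0;1 31 16 0 0 0 0;1 32 16 0 0 0 0")

```text
time_s: 4.32
position: [0.5047, -0.1963, 0.2255]
tool_rot: [[-0.259, 0.966, -0.001], [0.966, 0.259, 0.0], [0.001, -0.001, -1.0]]
ft_force: [1.1, -0.0, -3.8]
grip_width: 0.0148
```

Emit:
arm_command(rows="1 32 16 0 0 0 0;1 32 16 0 0 0 0;1 32 17 0 0 0 0;1 32 17 0 0 0 0;1 32 17 0 0 0 0")

```text
time_s: 4.73
position: [0.5433, -0.02, 0.2255]
tool_rot: [[-0.26, 0.966, -0.001], [0.966, 0.26, 0.0], [0.0, -0.001, -1.0]]
ft_force: [1.2, -0.5, -3.0]
grip_width: 0.0149
```

Emit:
arm_command(rows="1 32 17 0 0 0 0;1 32 17 0 0 0 0;1 0 0 0 0 0 -6.5;1 0 0 0 0 0 -7;1 0 0 0 0 0 -7")

```text
time_s: 5.15
position: [0.5594, 0.0497, 0.2252]
tool_rot: [[-0.588, 0.809, -0.001], [0.809, 0.588, 0.0], [0.001, -0.001, -1.0]]
ft_force: [-0.4, 0.1, -3.0]
grip_width: 0.0149
```

Emit:
arm_command(rows="1 0 0 0 0 0 -7;1 0 0 0 0 0 -7;1 0 0 0 0 0 -7;1 0 0 0 0 0 -7;1 0 0 0 0 0 -7")

```text
time_s: 5.57
position: [0.5594, 0.0488, 0.2253]
tool_rot: [[-0.945, 0.327, -0.001], [0.327, 0.945, 0.0], [0.001, -0.0, -1.0]]
ft_force: [0.3, 0.6, -3.7]
grip_width: 0.0149
```

Emit:
arm_command(rows="1 0 0 0 0 0 -7;1 0 0 0 0 0 -2;1 0 0 0 0 0 0;1 0 0 0 0 0 0")

```text
time_s: 5.9
position: [0.5596, 0.0488, 0.2253]
tool_rot: [[-0.983, 0.183, -0.001], [0.183, 0.983, 0.0], [0.001, -0.0, -1.0]]
ft_force: [0.3, 0.5, -3.7]
grip_width: 0.0149
```

```bash
python3 - <<'E'
from h import *
go(559.6,48.4,64,169.6)
m=eyes.camera_model("wrist"); im=eyes.get_image("wrist"); cv2.imwrite("pics/w2.png",im[:,:,::-1])
np.save("w2.npy",m)
E
```

```text
t 5.9 pos [559.6  48.8 225.3] yaw 169.48 shift [ -0.3  -0.4 161.3] dist 161 rz -0.12 F [ 0.3  0.5 -3.7] w 14.9 q [ -7.  24.  75.  -0.  81. -87.] tilt [-0.0009  0.    ]
```

View pics/w2.png

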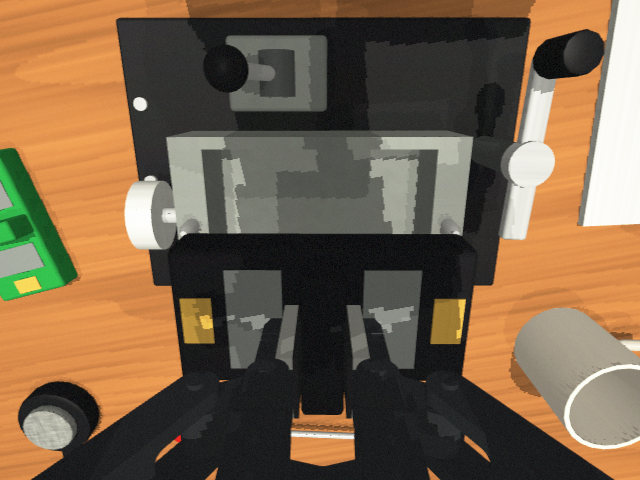

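The pack hangs level, aligned with the cavity at about (320,190). The mug, at right, is well clear. Lowering.

Emit:
arm_command(rows="1 0 0 25 0 0 0;1 0 0 30 0 0 0;1 0 0 25 0 0 0;1 0 0 20 0 0 0;1 0 0 20 0 0 0")

```text
time_s: 6.37
position: [0.5596, 0.0488, 0.1042]
tool_rot: [[-0.983, 0.182, -0.001], [0.182, 0.983, 0.0], [0.001, -0.0, -1.0]]
ft_force: [0.5, -0.2, -3.6]
grip_width: 0.0149
```

Emit:
arm_command(rows="1 0 0 15 0 0 0;1 0 0 12 0 0 0;1 0 0 7 0 0 0;1 0 0 4 0 0 0;1 0 0 2 0 0 0")

```text
time_s: 6.78
position: [0.56, 0.0488, 0.0652]
tool_rot: [[-0.983, 0.182, -0.0], [0.182, 0.983, 0.0], [0.0, 0.0, -1.0]]
ft_force: [-0.7, 0.5, -3.1]
grip_width: 0.0148
```

Emit:
arm_command(rows="1 0 0 1 0 0 0;1 0 0 0 0 0 0;1 0 0 0 0 0 0")

```text
time_s: 7.03
position: [0.5602, 0.0488, 0.0649]
tool_rot: [[-0.983, 0.181, 0.001], [0.181, 0.983, -0.0], [-0.001, 0.0, -1.0]]
ft_force: [0.3, -1.1, -3.5]
grip_width: 0.0149
```

Still carrying about 3.5 N and near the floor, so I'll lower a little more until contact, then open.

Emit:
arm_command(rows="1 0 0 1 0 0 0;1 0 0 1 0 0 0;1 0 0 0 0 0 0")

```text
time_s: 7.28
position: [0.5602, 0.0488, 0.064]
tool_rot: [[-0.983, 0.181, 0.002], [0.181, 0.983, -0.0], [-0.002, 0.0, -1.0]]
ft_force: [-3.4, 0.3, 8.8]
grip_width: 0.015
```

Emit:
arm_command(rows="0.75 0 0 0 0 0 0;0.6 0 0 0 0 0 0;0.4 0 0 0 0 0 0;0 0 0 0 0 0 0;0 0 0 0 0 0 0")

```text
time_s: 7.7
position: [0.56, 0.0488, 0.0623]
tool_rot: [[-0.983, 0.181, 0.0], [0.181, 0.983, 0.0], [-0.0, 0.0, -1.0]]
ft_force: [1.3, 0.4, 0.0]
grip_width: 0.0688
```

Emit:
arm_command(rows="0 0 0 -10 0 0 0;0 0 0 -25 0 0 0;0 0 0 -35 0 0 0;0 0 0 -40 0 0 0;0 0 0 -40 0 0 0")

```text
time_s: 8.12
position: [0.5594, 0.0489, 0.2147]
tool_rot: [[-0.983, 0.181, -0.0], [0.181, 0.983, 0.0], [0.0, -0.0, -1.0]]
ft_force: [0.9, 0.4, -0.4]
grip_width: 0.0858
```

```bash
python3 - <<'E'
from h import *
go(530.3,338.7,225,172.2)
im=eyes.get_image("top"); m=eyes.camera_model("top"); cv2.imwrite("pics/t2.png",im[:,:,::-1])
im=eyes.get_image("wrist"); m=eyes.camera_model("wrist"); np.save("w3.npy",m); cv2.imwrite("pics/w3.png",im[:,:,::-1])
E
```

```text
t 8.12 pos [559.4  48.9 214.7] yaw 169.57 shift [ 81.1 279.8 -10.3] dist 291 rz -2.63 F [ 0.9  0.4 -0.4] w 85.8 q [ -7.  24.  76.   0.  80. -87.] tilt [-0.0005  0.0001]
```

View pics/w3.png

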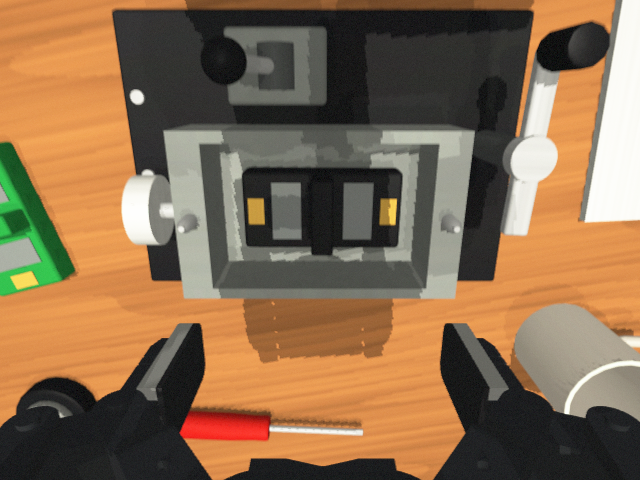

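The pack lies flat in the housing at about (321,208). Both pins are visible near (187,224) and (452,224). I'll enlarge them to get an accurate demo pose, while checking the pack's position.

```bash
python3 - <<'E'
from h import *
im=cv2.imread("pics/w3.png")
a=cv2.resize(im[200:250,162:212],None,fx=8,fy=8,interpolation=cv2.INTER_NEAREST);b=cv2.resize(im[200:250,427:477],None,fx=8,fy=8,interpolation=cv2.INTER_NEAREST)
cv2.imwrite("pics/c2.png",np.hstack([a,b]))
m=np.load("w3.npy",allow_pickle=True).item()
y=plane(m,[(257,211),(388,211)],.042)*1000
R=np.array([[np.cos(np.radians(-10.5)),-np.sin(np.radians(-10.5))],[np.sin(np.radians(-10.5)),np.cos(np.radians(-10.5))]])
print("pack in demo",(y-[559.7,48.4])@R)
def pt(x,yy,z): return [*((np.array([559.7,48.4])+R@[x,yy])/1000),z]
print(proj(m,[pt(0,s*89,z) for s in(1,-1) for z in(.072,.085,.092)]))
E
```

```text
pack in demo [[ -0.52249854 -47.80685507]
 [ -0.71194852  50.5668555 ]]
[[450.7081093  223.73395433]
 [456.51088319 229.56913836]
 [459.85686059 232.93380399]
 [190.2999653  223.26417772]
 [184.39138188 229.08563529]
 [180.98409936 232.44267525]]
```

View pics/c2.png

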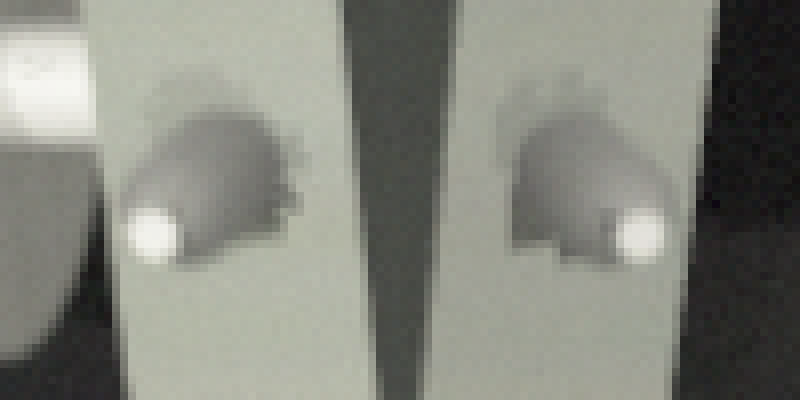

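```bash
python3 - <<'E'
from h import *
m=np.load("w3.npy",allow_pickle=True).item()
P=plane(m,[(456.1,229),(180.9,229)],.092)*1000; d=P[0]-P[1]
print(P,P.mean(0),np.linalg.norm(d),np.degrees(np.arctan2(d[1],d[0])))
# top view again, pins in crop of t2
im=cv2.imread("pics/t2.png"); mt=eyes.camera_model("top")
g=cv2.cvtColor(im,cv2.COLOR_BGR2GRAY)
q=plane(mt,[(300.3,209.6),(372.7,223.4)],.092)
print(proj(mt,[[*(p/1000),.092] for p in P]))
a=cv2.resize(g[200:225,288:313],None,fx=12,fy=12,interpolation=cv2.INTER_NEAREST);b=cv2.resize(g[212:237,360:385],None,fx=12,fy=12,interpolation=cv2.INTER_NEAREST)
cv2.imwrite("pics/c3.png",np.hstack([a,b]))
E
```

```text
[[572.84029251 133.74446121]
 [541.25085749 -38.49069427]] [557.045575    47.62688347] 175.10808430636487 79.60696155282743
[[300.84234738 210.66324979]
 [372.57585429 224.3327875 ]]
```

Emit:
arm_command(rows="0 10 35 -2 0 0 0;0 10 35 0 0 0 0;0 10 35 0 0 0 0;0 10 35 0 0 0 0;0 10 35 0 0 0 0")

```text
time_s: 8.63
position: [0.5418, 0.2316, 0.2147]
tool_rot: [[-0.983, 0.181, 0.0], [0.181, 0.983, 0.0], [-0.0, 0.0, -1.0]]
ft_force: [-0.1, -0.8, -0.5]
grip_width: 0.0853
```

Emit:
arm_command(rows="0 10 35 0 0 0 -2.6;0 10 35 0 0 0 0;0 11 35 0 0 0 0;0 0 0 0 0 0 0;0 0 0 0 0 0 0")

```text
time_s: 9.05
position: [0.5268, 0.3399, 0.2142]
tool_rot: [[-0.991, 0.133, -0.0], [0.133, 0.991, -0.0], [0.0, -0.0, -1.0]]
ft_force: [-0.8, -0.4, -0.5]
grip_width: 0.0855
```

```bash
python3 - <<'E'
from h import *
go(530.3,338.7,39,172.2)
m=eyes.camera_model("wrist"); im=eyes.get_image("wrist"); cv2.imwrite("pics/w4.png",im[:,:,::-1]); np.save("w4.npy",m)
t=eyes.get_image("top"); cv2.imwrite("pics/t4.png",t[:,:,::-1])
E
```

```text
t 9.05 pos [526.8 339.9 214.2] yaw 172.34 shift [ -3.6  -0.7 175.2] dist 175 rz 0.14 F [-0.8 -0.4 -0.5] w 85.5 q [ 22.  31.  64.  -0.  85. -60.] tilt [-0.0002 -0.0002]
```

View pics/w4.png

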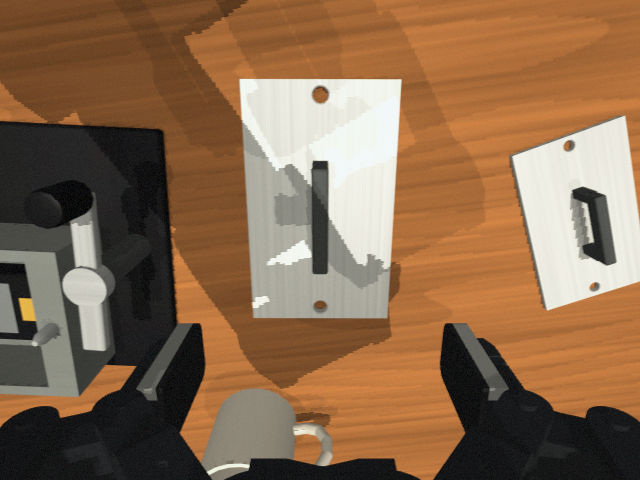

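The cover is under the gripper: holes at (320,94) and (320,306), and the handle bar along x≈320, so the alignment is good. The mug is at the bottom and clear of the fingers.

```bash
python3 - <<'E'
from h import *
m=np.load("w4.npy",allow_pickle=True).item(); im=cv2.imread("pics/w4.png"); h=cv2.cvtColor(im,cv2.COLOR_BGR2HSV)
o=(h[...,1]>70).astype(np.uint8)
C=[]
for u,v in((320,94),(320,306)):
    s=o[v-13:v+13,u-14:u+14]; n,l,st,ce=cv2.connectedComponentsWithStats(s); i=1+np.argmax(st[1:,4]); print(st[i]); C.append(ce[i]+[u-14,v-13])
P=plane(m,C,.008)*1000; d=P[0]-P[1]; c=P.mean(0)
print(C,P,c,np.linalg.norm(d),np.degrees(np.arctan2(d[1],d[0])))
print("handle",plane(m,[(320,161),(320,272)],.05)*1000)
go(*c,39,172.3)
E
```

```text
[  7   6  15  16 196]
[ 8  8 12  8 76]
[array([320. ,  94.5]), array([319.84210526, 304.40789474])] [[439.4038628  350.30272366]
 [613.53008424 326.60459269]] [526.46697352 338.45365818] 175.73144968007531 172.24980865694832
handle [[482.82853817 344.62254271]
 [565.07548778 333.49575596]]
t 9.15 pos [527.6 337.8 214.4] yaw 172.16 shift [  1.2   0.5 175.4] dist 175 rz -0.14 F [-0.1  0.5 -0.3] w 85.3 q [ 22.  31.  65.  -0.  85. -60.] tilt [-0.0002 -0.0004]
```

Emit:
arm_command(rows="0 0 0.5 30 0 0 0;0 0 0 35 0 0 0;0 0 0 35 0 0 0;0 0 0 35 0 0 0;0 0 0 25 0 0 0")

```text
time_s: 9.57
position: [0.5273, 0.3369, 0.0517]
tool_rot: [[-0.99, 0.138, -0.003], [0.138, 0.99, -0.001], [0.002, -0.002, -1.0]]
ft_force: [0.5, 0.8, -1.0]
grip_width: 0.0851
```

Emit:
arm_command(rows="0 0 0 12 0 0 0;0 0 0 3 0 0 0;1 0 0 0 0 0 0;1 0 0 0 0 0 0;1 0 0 0 0 0 0", squeeze=60)

```text
time_s: 9.98
position: [0.5286, 0.3391, 0.0413]
tool_rot: [[-0.991, 0.136, 0.003], [0.136, 0.991, 0.001], [-0.003, 0.002, -1.0]]
ft_force: [-0.4, 0.5, -0.2]
grip_width: 0.0511
```

Emit:
arm_command(rows="1 0 0 0 0 0 0;1 0 0 0 0 0 0;1 0 0 0 0 0 0;1 0 0 0 0 0 0;1 0 0 0 0 0 0")

```text
time_s: 10.4
position: [0.5279, 0.339, 0.0401]
tool_rot: [[-0.991, 0.136, 0.001], [0.136, 0.991, 0.0], [-0.001, 0.0, -1.0]]
ft_force: [-2.1, -0.7, 5.1]
grip_width: 0.0107
```

Emit:
arm_command(rows="1 0 0 -3 0 0 0;1 0 0 -12 0 0 0;1 0 0 -25 0 0 0;1 0 0 -35 0 0 0;1 0 0 -35 0 0 0")

```text
time_s: 10.82
position: [0.527, 0.3386, 0.1504]
tool_rot: [[-0.991, 0.136, -0.002], [0.136, 0.991, -0.001], [0.002, -0.001, -1.0]]
ft_force: [1.7, -0.2, -4.0]
grip_width: 0.0109
```

Emit:
arm_command(rows="1 0 0 -35 0 0 0;1 0 0 -35 0 0 0;1 0 0 -20 0 0 0;1 0 0 0 0 0 0;1 0 0 0 0 0 0")

```text
time_s: 11.23
position: [0.5275, 0.3388, 0.2397]
tool_rot: [[-0.991, 0.136, 0.001], [0.136, 0.991, 0.0], [-0.001, 0.0, -1.0]]
ft_force: [-0.4, -0.5, -5.3]
grip_width: 0.0106
```

```bash
python3 - <<'E'
from h import *
go(558.8,48,240,79.6)
E
```

```text
t 11.23 pos [527.5 338.8 239.7] yaw 172.17 shift [ -70.7 -283.9   -0.4] dist 293 rz 92.57 F [-0.4 -0.5 -5.3] w 10.6 q [ 22.  30.  62.   0.  88. -60.] tilt [0.0008 0.0004]
```

Emit:
arm_command(rows="1 -4 -18 0 0 0 0;1 -8 -33 0 0 0 0;1 -9 -35 0 0 0 0;1 -9 -35 0 0 0 0;1 -9 -35 0 0 0 0")

```text
time_s: 11.65
position: [0.544, 0.1775, 0.2368]
tool_rot: [[-0.991, 0.136, -0.005], [0.136, 0.991, -0.001], [0.005, -0.001, -1.0]]
ft_force: [1.2, 0.0, -3.3]
grip_width: 0.0109
```

Emit:
arm_command(rows="1 -9 -36 0 0 0 0;1 -9 -36 0 0 0 0;1 -9 -36 0 0 0 0;1 -5 -20 0 0 0 0;1 0 0 0 0 0 6.6")

```text
time_s: 12.07
position: [0.559, 0.0438, 0.2367]
tool_rot: [[-0.968, 0.252, -0.005], [0.252, 0.968, -0.001], [0.004, -0.002, -1.0]]
ft_force: [-0.7, 0.4, -3.6]
grip_width: 0.0111
```

Emit:
arm_command(rows="1 0 0 0 0 0 6.6;1 0 0 0 0 0 6.6;1 0 0 0 0 0 6.6;1 0 0 0 0 0 6.6;1 0 0 0 0 0 6.6")

```text
time_s: 12.48
position: [0.5584, 0.0479, 0.2368]
tool_rot: [[-0.672, 0.74, -0.005], [0.74, 0.672, 0.001], [0.004, -0.003, -1.0]]
ft_force: [0.7, 0.5, -4.7]
grip_width: 0.0109
```

Emit:
arm_command(rows="1 0 0 0 0 0 6.6;1 0 0 0 0 0 6.6;1 0 0 0 0 0 6.6;1 0 0 0 0 0 6.6;1 0 0 0 0 0 6.6")

```text
time_s: 12.9
position: [0.5584, 0.048, 0.2368]
tool_rot: [[-0.161, 0.987, -0.005], [0.987, 0.161, 0.001], [0.001, -0.005, -1.0]]
ft_force: [-0.3, -0.8, -4.2]
grip_width: 0.011
```

Emit:
arm_command(rows="1 0 0 0 0 0 6.6;1 0 0 0 0 0 6.6;1 0 0 0 0 0 6.6;1 0 0 0 0 0 0;1 0 0 0 0 0 0")

```text
time_s: 13.32
position: [0.5587, 0.0479, 0.2376]
tool_rot: [[0.174, 0.985, -0.004], [0.985, -0.174, 0.0], [-0.0, -0.004, -1.0]]
ft_force: [-0.4, 0.1, -3.5]
grip_width: 0.0109
```

```bash
python3 - <<'E'
from h import *
go(558.8,48,140,79.6)
E
```

```text
t 13.32 pos [558.7  47.9 237.6] yaw 79.96 shift [ 0.1  0.4 97.6] dist 98 rz 0.36 F [-0.4  0.1 -3.5] w 10.9 q [-7. 23. 74.  0. 83.  3.] tilt [-0.0036  0.0005]
```

Emit:
arm_command(rows="1 0 0 20 0 0 0.4;1 0 0 25 0 0 0;1 0 0 22 0 0 0;1 0 0 15 0 0 0;1 0 0 8 0 0 0")

```text
time_s: 13.73
position: [0.5581, 0.048, 0.1465]
tool_rot: [[0.181, 0.983, -0.005], [0.983, -0.181, 0.001], [-0.0, -0.005, -1.0]]
ft_force: [-0.2, -0.0, -4.0]
grip_width: 0.011
```

Emit:
arm_command(rows="1 0 0 0 0 0 0;1 0 0 0 0 0 0;1 0 0 0 0 0 0")

```text
time_s: 13.98
position: [0.5598, 0.0478, 0.1503]
tool_rot: [[0.183, 0.983, 0.002], [0.983, -0.183, -0.0], [0.0, 0.002, -1.0]]
ft_force: [-0.3, -0.4, -4.0]
grip_width: 0.0108
```

```bash
python3 - <<'E'
from h import *
go(558.8,48,114,79.6)
for n in("wrist","top","side"):
    m=eyes.camera_model(n); im=eyes.get_image(n); cv2.imwrite(f"pics/{n}5.png",im[:,:,::-1]); np.save(n+"5.npy",m)
w=cv2.imread("pics/wrist5.png"); t=cv2.imread("pics/top5.png"); s=cv2.imread("pics/side5.png")
c=lambda i,x,y,w,h:cv2.resize(i[y:y+h,x:x+w],(400,300),interpolation=cv2.INTER_CUBIC)
cv2.imwrite("pics/m5.png",np.vstack([np.hstack([cv2.resize(w,(400,300)),c(w,240,0,160,120)]),np.hstack([c(t,260,160,160,120),c(s,240,180,160,120)])]))
E
```

```text
t 13.98 pos [559.8  47.8 150.3] yaw 79.43 shift [-0.  -1.1 36.3] dist 36 rz -0.17 F [-0.3 -0.4 -4. ] w 10.8 q [-7. 28. 81. -0. 71.  3.] tilt [ 0.0017 -0.0003]
```

View pics/m5.png

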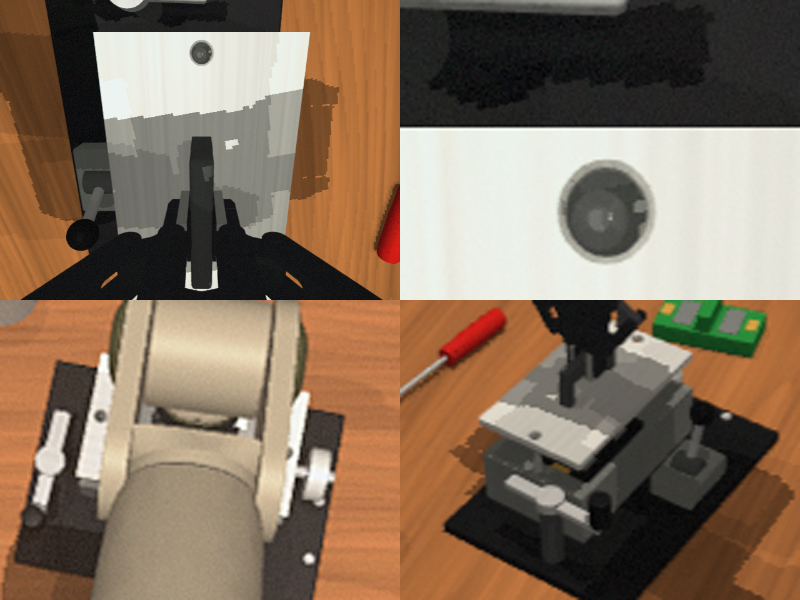

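Through the near hole, centred at about (322.4,84.4), the wrist view shows the pin tip at about (320,86.8), almost centred. The side view shows the plate level above the rim.

```bash
python3 - <<'E'
from h import *
m=np.load("wrist5.npy",allow_pickle=True).item(); s=readout.observe()
hole=plane(m,[(322.4,84.4)],.118)[0]*1000; tip=plane(m,[(320,86.8)],.092)[0]*1000
d=tip-hole; R=s["tool_rot"]; print(hole,tip,"move world",d,"tool",R[:2,:2].T@d)
print("expected hole from TCP",s["position"][:2]*1000+89*R[:2,0]); R_,t=m["view"][:3,:3],m["view"][:3,3]; print("cam",-R_.T@t, np.linalg.norm(hole/1000-0))
mt=np.load("top5.npy",allow_pickle=True).item()
print("hole top view", plane(mt,[(260+101/2.5,160+(416-300)/2.5)],.118)*1000)
E
```

```text
[575.17240079 134.92452542] [574.2049409  135.01433036] move world [-0.96745989  0.08980494] tool [-0.08981632 -0.96745733]
expected hole from TCP [576.08196947 135.3231451 ]
cam [0.57406744 0.12990737 0.27625815] 0.5907858479931964
hole top view [[577.28765456 133.96867665]]
```

Emit:
arm_command(rows="1 0 -1 6 0 0 -0.1;1 0 0 6 0 0 0;1 0 0 4 0 0 0;1 0 0 4 0 0 0;1 0 0 0 0 0 0")

```text
time_s: 14.55
position: [0.5579, 0.0481, 0.1282]
tool_rot: [[0.183, 0.983, -0.002], [0.983, -0.183, 0.0], [-0.0, -0.002, -1.0]]
ft_force: [-1.2, 0.5, -5.2]
grip_width: 0.0111
```

Emit:
arm_command(rows="1 0 0 3 0 0 0;1 0 0 3 0 0 0;1 0 0 2 0 0 0;1 0 0 0 0 0 0")

```text
time_s: 14.88
position: [0.5582, 0.0481, 0.1209]
tool_rot: [[0.183, 0.983, -0.001], [0.983, -0.183, 0.0], [-0.0, -0.001, -1.0]]
ft_force: [-0.1, 0.9, -3.8]
grip_width: 0.011
```

No contact force at underside z ≈ 81, which is below the tapers, so both pins are in the holes.

Emit:
arm_command(rows="1 0 0 2 0 0 0;1 0 0 2 0 0 0;1 0 0 2 0 0 0;1 0 0 0 0 0 0")

```text
time_s: 15.22
position: [0.5582, 0.0481, 0.1149]
tool_rot: [[0.183, 0.983, -0.001], [0.983, -0.183, 0.0], [-0.0, -0.001, -1.0]]
ft_force: [-0.1, 0.5, -3.8]
grip_width: 0.011
```

Emit:
arm_command(rows="1 0 0 1 0 0 0;1 0 0 1 0 0 0;1 0 0 0 0 0 0;1 0 0 0 0 0 0")

```text
time_s: 15.55
position: [0.5584, 0.0481, 0.1133]
tool_rot: [[0.183, 0.983, -0.0], [0.983, -0.183, 0.0], [0.0, -0.0, -1.0]]
ft_force: [0.1, 0.6, -4.4]
grip_width: 0.011
```

Emit:
arm_command(rows="1 0 0 1 0 0 0;1 0 0 0.5 0 0 0;1 0 0 0 0 0 0;1 0 0 0 0 0 0")

```text
time_s: 15.88
position: [0.5584, 0.0481, 0.1121]
tool_rot: [[0.183, 0.983, 0.0], [0.983, -0.183, -0.0], [-0.0, 0.0, -1.0]]
ft_force: [-1.4, -0.5, 0.0]
grip_width: 0.011
```

The weight is now carried by the rim. Open and retreat.

Emit:
arm_command(rows="0.75 0 0 0 0 0 0;0.6 0 0 0 0 0 0;0.4 0 0 0 0 0 0;0 0 0 0 0 0 0;0 0 0 0 0 0 0")

```text
time_s: 16.3
position: [0.5584, 0.048, 0.1119]
tool_rot: [[0.183, 0.983, 0.0], [0.983, -0.183, -0.0], [0.0, 0.0, -1.0]]
ft_force: [0.3, 0.7, 0.1]
grip_width: 0.0689
```

Emit:
arm_command(rows="0 0 0 -10 0 0 0;0 0 0 -25 0 0 0;0 0 0 -40 0 0 0;0 0 0 -40 0 0 0;1 0 0 -5 0 0 0")

```text
time_s: 16.72
position: [0.5603, 0.0479, 0.2397]
tool_rot: [[0.183, 0.983, 0.012], [0.983, -0.183, -0.002], [0.001, 0.013, -1.0]]
ft_force: [0.2, -0.0, 0.9]
grip_width: 0.0757
```

```bash
python3 - <<'E'
from h import *
go(558.8,48,114,79.6)
m=eyes.camera_model("wrist"); im=eyes.get_image("wrist"); cv2.imwrite("pics/w6.png",im[:,:,::-1]); np.save("w6.npy",m)
s=eyes.get_image("side"); cv2.imwrite("pics/s6.png",s[:,:,::-1])
c=lambda i,x,y,w,h:cv2.resize(i[y:y+h,x:x+w],(400,300),interpolation=cv2.INTER_CUBIC)
w=im[:,:,::-1]; s=s[:,:,::-1]
cv2.imwrite("pics/m6.png",np.hstack([cv2.resize(w,(400,300)),c(s,240,180,160,120)]))
E
```

```text
t 16.72 pos [560.3  47.9 239.7] yaw 79.48 shift [ -0.3  -3.1 125.6] dist 126 rz -0.12 F [ 0.2 -0.   0.9] w 75.7 q [-7. 23. 74.  0. 82.  3.] tilt [ 0.0125 -0.0016]
```

View pics/m6.png

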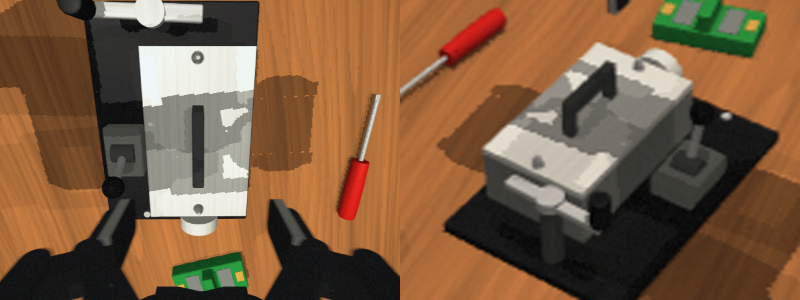

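The cover lies flush with both pins through its holes (wrist view: pins at about (316,92) and (316,335) full-frame). Next the clamp: descend with closed fingers beside the knob and push it round the arc. Tool x now equals demo y, and tool y equals demo x.

Emit:
arm_command(rows="1 22 -26 0 0 0 0;1 22 -26 0 0 0 0;1 23 -26 0 0 0 0;1 23 -27 0 0 0 0;1 0 0 0 0 0 0")

```text
time_s: 17.23
position: [0.4674, 0.1592, 0.2308]
tool_rot: [[0.179, 0.984, -0.004], [0.984, -0.179, 0.001], [0.0, -0.004, -1.0]]
ft_force: [0.9, 0.4, 0.8]
grip_width: 0.0004
```

Emit:
arm_command(rows="1 0 0 30 0 0 0;1 0 0 35 0 0 0;1 0 0 33 0 0 0;1 0 0 20 0 0 0;1 0 0 0 0 0 0")

```text
time_s: 17.65
position: [0.4689, 0.1553, 0.1093]
tool_rot: [[0.183, 0.983, -0.01], [0.983, -0.183, -0.001], [-0.003, -0.01, -1.0]]
ft_force: [-1.6, 0.1, -0.8]
grip_width: -0.0001
```

```bash
python3 - <<'E'
from h import *
a=np.radians(-10.4); R=np.array([[np.cos(a),-np.sin(a)],[np.sin(a),np.cos(a)]])
go(0,0,0,79.6); print("demo",R.T@(readout.observe()["position"][:2]*1000-[558.5,48]))
im=eyes.get_image("side"); cv2.imwrite("pics/s7.png",cv2.resize(im[160:340,200:440,::-1],None,fx=3,fy=3))
E
```

```text
t 17.65 pos [468.9 155.3 109.3] yaw 79.46 shift [-238.2 -431.5  114.1] dist 506 rz -0.14 F [-1.6  0.1 -0.8] w -0.1 q [ 5. 25. 95. -0. 60. 15.] tilt [-0.01   -0.0008]
demo [-107.45234149   89.38938078]
```

View pics/s7.png

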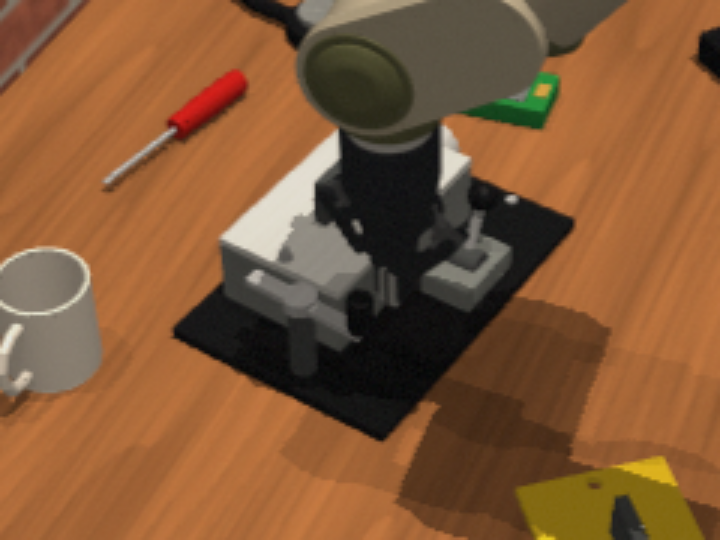

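The fingers stand beside the knob (knob at (360,313), fingers at (388,290)). I'll raise 5 mm for clearance over the bar and sweep.

Emit:
arm_command(rows="1 9 0 -5 0 0 0;1 9 0 0 0 0 0;1 7 -2 0 0 0 0;1 7 -2 0 0 0 0;1 8 0 0 0 0 0")

```text
time_s: 18.12
position: [0.4749, 0.1967, 0.1195]
tool_rot: [[0.182, 0.983, 0.001], [0.983, -0.182, -0.0], [0.0, 0.001, -1.0]]
ft_force: [0.3, -2.0, 0.8]
grip_width: -0.0
```

Emit:
arm_command(rows="1 8 0 0 0 0 0;1 8 2 0 0 0 0;1 8 2 0 0 0 0;1 7 4 0 0 0 0;1 7 4 0 0 0 0")

```text
time_s: 18.53
position: [0.4941, 0.2316, 0.1187]
tool_rot: [[0.183, 0.983, -0.001], [0.983, -0.183, -0.0], [-0.0, -0.001, -1.0]]
ft_force: [-1.5, -1.0, -0.4]
grip_width: 0.0003
```

Emit:
arm_command(rows="1 6 5.5 0 0 0 0;1 6 5.5 0 0 0 0;1 4 5.5 0 0 0 0;1 3 5 0 0 0 0;1 2 4 0 0 0 0")

```text
time_s: 18.95
position: [0.5233, 0.2472, 0.1187]
tool_rot: [[0.183, 0.983, -0.0], [0.983, -0.183, 0.0], [0.0, -0.0, -1.0]]
ft_force: [-0.7, -0.4, -0.3]
grip_width: -0.0003
```

Emit:
arm_command(rows="1 1 3 0 0 0 0;1 0 0 0 0 0 0;1 0 0 0 0 0 0")

```text
time_s: 19.2
position: [0.5251, 0.2473, 0.1187]
tool_rot: [[0.183, 0.983, -0.002], [0.983, -0.183, -0.0], [-0.0, -0.002, -1.0]]
ft_force: [-4.9, -0.5, 0.7]
grip_width: -0.0001
```

```bash
python3 - <<'E'
from h import *
a=np.radians(-10.4); R=np.array([[np.cos(a),-np.sin(a)],[np.sin(a),np.cos(a)]])
go(0,0,0,79.6); print("demo",R.T@(readout.observe()["position"][:2]*1000-[558.5,48]))
im=eyes.get_image("side"); cv2.imwrite("pics/s8.png",cv2.resize(im[160:340,200:440,::-1],None,fx=3,fy=3))
E
```

```text
t 19.2 pos [525.1 247.3 118.7] yaw 79.46 shift [-339.1 -470.8  119.8] dist 592 rz -0.14 F [-4.9 -0.5  0.7] w -0.1 q [14. 32. 80.  0. 68. 24.] tilt [-0.0021 -0.    ]
demo [-68.79010343 190.03204013]
```

View pics/s8.png

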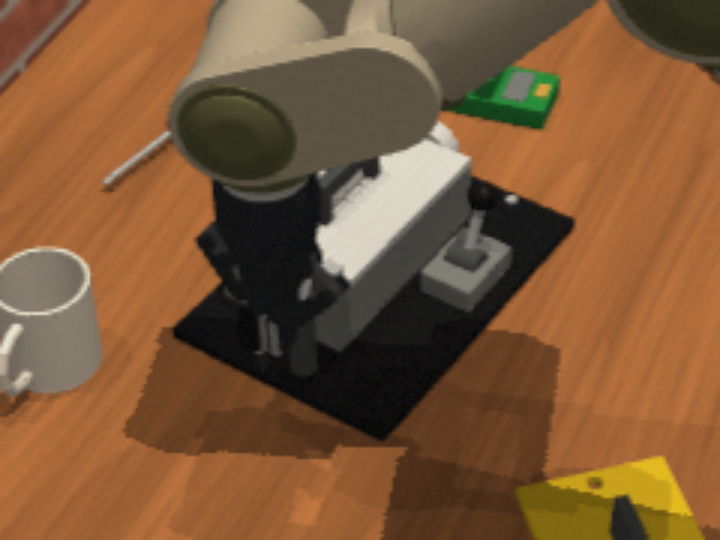

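Contact of 4.9 N at the expected closed position (demo −69,190) puts the clamp at its stop. Backing off, then over to the −y side of the toggle.

Emit:
arm_command(rows="1 0 -12 0 0 0 0;1 0 -7 -20 0 0 0;1 0 -6 -25 0 0 0;1 0 -6 -20 0 0 0;1 -20 0 0 0 0 0")

```text
time_s: 19.67
position: [0.493, 0.2356, 0.188]
tool_rot: [[0.18, 0.984, 0.009], [0.984, -0.18, 0.003], [0.004, 0.008, -1.0]]
ft_force: [0.1, 0.1, 0.2]
grip_width: -0.0001
```

Emit:
arm_command(rows="1 -38 0 0 0 0 0;1 -38 0 0 0 0 0;1 -38 0 0 0 0 0;1 -38 0 0 0 0 0;1 -38 0 0 0 0 0")

```text
time_s: 20.08
position: [0.4567, 0.0448, 0.1842]
tool_rot: [[0.183, 0.983, 0.002], [0.983, -0.183, -0.0], [-0.0, 0.002, -1.0]]
ft_force: [1.3, 0.4, -0.3]
grip_width: -0.0002
```

Emit:
arm_command(rows="1 -38 0 0 0 0 0;1 -30 0 0 0 0 0;1 -18 0 0 0 0 0;1 0 0 0 0 0 0;1 0 0 0 0 0 0")

```text
time_s: 20.5
position: [0.4415, -0.0387, 0.1841]
tool_rot: [[0.185, 0.983, 0.001], [0.983, -0.185, -0.0], [-0.0, 0.001, -1.0]]
ft_force: [0.8, 1.0, 0.4]
grip_width: 0.0001
```

```bash
python3 - <<'E'
from h import *
a=np.radians(-10.4); R=np.array([[np.cos(a),-np.sin(a)],[np.sin(a),np.cos(a)]])
go(0,0,0,79.6); print("demo",R.T@(readout.observe()["position"][:2]*1000-[558.5,48]))
m=eyes.camera_model("wrist");im=eyes.get_image("wrist"); cv2.imwrite("pics/w9.png",im[:,:,::-1])
P=[[*(np.array([558.5,48])+R@q)/1000,z] for q,z in (([-100,-58.8],.0867),([-100,-30],.034),([-45,190],.125),([-45,80],.091))]
print(proj(m,P))
E
```

```text
t 20.5 pos [441.5 -38.7 184.1] yaw 79.34 shift [ -43.7 -441.2  183.5] dist 480 rz -0.26 F [0.8 1.  0.4] w 0.1 q [-20.  15.  97.   0.  68. -10.] tilt [ 0.0012 -0.0002]
demo [ -99.46105097 -106.40516423]
[[ 322.58385497  170.09322562]
 [ 322.34735239  111.13948135]
 [ 534.78933919 -783.02012826]
 [ 453.10037147 -161.62366716]]
```

The picture limit is reached, so from here I check by numbers only. The position is as planned; descend and push the lever toward +y.

Emit:
arm_command(rows="1 0 0 25 0 0 0;1 0 0 30 0 0 0;1 0 0 25 0 0 0;1 0 0 12 0 0 0;1 0 0 0 0 0 0")

```text
time_s: 20.97
position: [0.4403, -0.0365, 0.0898]
tool_rot: [[0.181, 0.983, -0.004], [0.983, -0.181, 0.002], [0.001, -0.004, -1.0]]
ft_force: [-0.2, 0.4, 2.0]
grip_width: 0.0
```

Emit:
arm_command(rows="1 12 0 0 0 0 0;1 10 0 0 0 0 0;1 8 0 0 0 0 0;1 8 0 0 0 0 0;1 8 0 0 0 0 0")

```text
time_s: 21.38
position: [0.45, 0.0081, 0.0924]
tool_rot: [[0.182, 0.983, 0.001], [0.983, -0.182, -0.001], [-0.0, 0.001, -1.0]]
ft_force: [-0.3, -1.8, 1.9]
grip_width: -0.0001
```

Emit:
arm_command(rows="1 8 0 0 0 0 0;1 8 0 0 0 0 0;1 6 0 0 0 0 0;1 5 0 0 0 0 0;1 0 0 0 0 0 0")

```text
time_s: 21.8
position: [0.4545, 0.0347, 0.0917]
tool_rot: [[0.182, 0.983, -0.0], [0.983, -0.182, 0.0], [0.0, -0.0, -1.0]]
ft_force: [-0.2, -0.3, 0.1]
grip_width: -0.0003
```

Emit:
arm_command(rows="1 3 0 0 0 0 0;1 3 0 0 0 0 0;1 0 0 0 0 0 0;1 0 0 0 0 0 0")

```text
time_s: 22.13
position: [0.4556, 0.0397, 0.0918]
tool_rot: [[0.183, 0.983, 0.0], [0.983, -0.183, 0.0], [0.0, -0.0, -1.0]]
ft_force: [-0.2, 0.1, -0.1]
grip_width: 0.0001
```

Emit:
arm_command(rows="1 2 0 0 0 0 0;1 2 0 0 0 0 0;1 0 0 0 0 0 0;1 0 0 0 0 0 0")

```text
time_s: 22.47
position: [0.456, 0.0413, 0.0918]
tool_rot: [[0.182, 0.983, -0.001], [0.983, -0.182, -0.005], [-0.005, -0.001, -1.0]]
ft_force: [-3.6, -18.1, -0.1]
grip_width: -0.0001
```

The lever is at its stop (18 N). Back off, rise and swing clear for the final check.

Emit:
arm_command(rows="1 -10 0 0 0 0 0;1 -20 0 0 0 0 0;1 -10 0 -20 0 0 0;1 0 0 -40 0 0 0;1 -10 0 -40 0 0 0")

```text
time_s: 22.88
position: [0.4464, -0.0053, 0.1926]
tool_rot: [[0.183, 0.983, -0.003], [0.983, -0.183, 0.002], [0.001, -0.003, -1.0]]
ft_force: [1.0, -0.3, 0.3]
grip_width: -0.0003
```

Emit:
arm_command(rows="1 -38 0 -10 0 0 0;1 -38 0 0 0 0 0;1 -38 0 0 0 0 0;1 -38 0 0 0 0 0;1 -38 0 0 0 0 0")

```text
time_s: 23.3
position: [0.4117, -0.194, 0.2021]
tool_rot: [[0.183, 0.983, 0.001], [0.983, -0.183, -0.0], [0.0, 0.001, -1.0]]
ft_force: [-0.5, -0.0, 0.5]
grip_width: -0.0
```

Emit:
arm_command(rows="1 -38 0 0 0 0 0;1 -38 0 0 0 0 0;1 -20 0 0 0 0 0;1 0 0 0 0 0 0;1 0 0 0 0 0 0")

```text
time_s: 23.72
position: [0.3945, -0.2873, 0.2016]
tool_rot: [[0.185, 0.983, -0.0], [0.983, -0.185, 0.001], [0.001, -0.0, -1.0]]
ft_force: [-0.2, 0.2, 0.4]
grip_width: -0.0001
```

```bash
python3 - <<'E'
from h import *
a=np.radians(-10.4); R=np.array([[np.cos(a),-np.sin(a)],[np.sin(a),np.cos(a)]]); o=np.array([558.5,48])
go(0,0,0,79.6)
m=eyes.camera_model("top"); im=eyes.get_image("top")[:,:,::-1]; im0=cv2.imread("pics/top0.png"); cv2.imwrite("pics/t9.png",im)
h=cv2.cvtColor(im,cv2.COLOR_BGR2HSV); g=h[...,2]
W=lambda q,z:[*(o+R@q)/1000,z]
px=proj(m,[W([-100,-1.2],.087),W([-100,-58.8],.087),W([-45,190],.125),W([-45,130],.091),W([-45,90],.091),W([-105,131],.125)])
for n,p in zip(["ball on","ball off","knob closed","post","nose closed","knob open"],px):
    u,v=p.round().astype(int); print(n,p.round(1),"V now",g[v-2:v+3,u-2:u+3].mean().round(),"was",cv2.cvtColor(im0,cv2.COLOR_BGR2HSV)[v-2:v+3,u-2:u+3,2].mean().round())
white=((h[...,1]<60)&(h[...,2]>120)).astype(np.uint8)
u,v=proj(m,[W([30,20],.08)])[0]; c=blob(white,(u,v),3); r=rect(m,c,.08); print("cover",r, "demo",R.T@(np.array(r[0])-o))
d=cv2.absdiff(im,im0).max(2); 
for n,(x,y,w,hh) in dict(mug=(225,125,55,48),driver=(330,125,82,32),phones=(430,100,105,82)).items(): print(n,np.mean(d[y:y+hh,x:x+w]>60))
# dark profile along the ball's path
for yy in range(-70,16,6):
    u,v=proj(m,[W([-100,yy],.088)])[0].round().astype(int); print(yy,g[v-1:v+2,u-1:u+2].mean().round(),end="; ")
E
```

```text
t 23.72 pos [ 394.5 -287.3  201.6] yaw 79.35 shift [ 209.3 -440.8  201.8] dist 528 rz -0.25 F [-0.2  0.2  0.4] w -0.1 q [-50.  18.  88.   0.  74. -39.] tilt [-0.      0.0008]
ball on [329.1 257.9] V now 57.0 was 157.0
ball off [353.  262.5] V now 96.0 was 50.0
knob closed [253.3 217.3] V now 69.0 was 200.0
post [279.6 224.9] V now 225.0 was 225.0
nose closed [296. 228.] V now 222.0 was 160.0
knob open [272.8 247.1] V now 73.0 was 77.0
cover ((563.6875, 69.12446594238281), (324.164794921875, 121.3057632446289), 79.33234405517578) demo [ 1.28890647 21.7138651 ]
mug 0.0
driver 0.0
phones 0.0
-70 55.0; -64 63.0; -58 105.0; -52 111.0; -46 111.0; -40 83.0; -34 69.0; -28 88.0; -22 98.0; -16 103.0; -10 59.0; -4 60.0; 2 59.0; 8 52.0; 14 61.0;
```

```bash
python3 -c "
from rig import env; print(env.close_job())"
```

```text
the job is handed in; nothing more can be done
None
```

I put the pack in the housing, seated the cover over both pins, closed the clamp and threw the switch, in that order. The job was handed in at about 24 s of the 72 s. The interface gives no verdict, so what follows rests on my own checks.

- **Pack:** the wrist picture after release showed it flat on the floor. Its centre was within about 1.5 mm of the housing's centre.
- **Cover:** I met no resistance until the rim took its weight. The wrist and side pictures then showed it flush with both pins through its holes.
- **Clamp:** I pushed the knob to its stop (about 5 N). In the last top picture the knob and the nose are at the closed position.
- **Switch:** I pushed the lever to its stop (18 N). In the last top picture the ball is on the "on" side.
- **Bystanders:** comparing the first and last top pictures showed no change at the mug, screwdriver or headphones.

Two checks were weaker than planned:
- **Cover position at the end:** my last outline of the cover ran together with the white clamp and pulley. It confirmed only the width (121 mm), the angle (within about 0.3°) and an offset across the housing of about 1 mm. The position along the housing rests on the earlier picture of the pins through the holes.
- **Final checks by pixel values:** the 12-picture viewing limit ran out before the switch was pushed. The later switch, clamp and bystander checks are therefore computed from pixels, not viewed.

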